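Pull a circuit board from a covered leaning rack and stand it for inspection

ROBOT

A 6-joint arm with a two-finger parallel gripper is mounted at the origin on the work surface. World frame = base frame: x ahead of the robot, y to its left, z up, the work surface at z = 0. Lengths are in m, angles in rad, forces in N, time in s.
With the tool pointing down it reaches from about 0.25 to 0.775 m from the base axis. Payload 4 kg.
Tool frame: the origin (TCP) lies at the very end of the fingers, on their centre line; the grasp point (between the pads) lies 19 mm behind it (robot.pinch_z is the distance from the TCP to the grasp point, in m); z points along the fingers, y is the line along which they close (so a half turn about z gives the same grasp; the last joint's range is limited). The gripper opens to 94 mm and grips with 3 to 60 N. Pads are 16 mm wide; open, the fingers measure 119 mm over their backs; the gripper's body (75 mm by 177 mm) begins 78 mm behind the grasp point.
Start: joints at [1.096, 0.087, 1.371, -0, 1.684, -0.103], TCP at [0.2, 0.512, 0.206] pointing down, gripper open.
Joint ranges: [-3.1, 3.1], [-0.76, 2.03], [0.27, 2.55], [-1.08, 4.22], [0.17, 2.65], [-2.57, 2.57]. Speed limits (rad/s): [2.79, 2.79, 3.14, 3.14, 3.14, 3.14].

INTERFACE

Orientations are given as [roll, pitch, yaw] about the fixed x, y, z axes, in that order (R = Rz(yaw) Ry(pitch) Rx(roll)).
In Python, from bench import robot gives the robot as it stands.
- The arm moves only by the tool arm_command, never from a script. Its argument "targets" is one flat list of numbers, 7 for each row, row after row: the turn, a rotation vector about the tool's x, y, z in degrees, then the shift along the tool's x, y, z in mm, then the closure, from -1 (fully open) to 1 (shut). In form: [ax, ay, az, x, y, z, hand, ax, ay, az, x, y, z, hand, ...]. A call has 1 to 20 rows; each row is the pose to reach, as a shift and turn from the pose commanded when the call began, along the tool's axes at that moment; what a row does not reach only later rows make up. A row lasts 1/10 s, in which the tool goes at most 50 mm and 8.59 degrees, less where a joint would pass 70% of its speed; a pose out of reach is approached as far as the arm can. A call with a gripper value outside its range is refused whole. The fingers move at their own pace and stop on an object; the grip force is fixed at half the most. Time passes only in rows, so rows that repeat a pose let the fingers close. It gives the time, the measured TCP pose, the force, the opening and the grip force at its end, in the units of the state.
- robot.get_obs(): the state, without advancing time (a new reading comes with each control period).
- robot.snapshot(name): name is "scene" or "top" or "wrist"; returns a dict with "color" (420x560x3 uint8, red, green, blue), "range_z" (420x560 float32, m along the optical axis (not along the pixel's ray), 0 where there is no reading), "fx", "fy", "cx", "cy" (pixels), "T" (4x4, takes a point from camera to world coordinates); the wrist camera has in their place "T_tool_cam" (4x4, takes a point from camera to tool coordinates, whose origin is the TCP and whose axes are the flange's). Camera axes: x right, y down, z forward; pixel columns grow to the right and rows downward; lengths in m; the calibration is good to about 2 mm. A picture is of the moment at which its call begins: read the wrist's pose just before it.
- robot.close_job(): hands the job in; it is judged then, once.
The state is a dict: "time": time; "joint_positions": joint angles; "qvel": joint speeds; "joint_torque": joint torques, N m; "tool_pos": TCP position; "ee_rot": TCP orientation; "wrist_force": force on the tool from outside, world axes, zero at the start; "wrist_torque": the same for the moment, N m; "width": finger opening in m; "finger_force": force on a finger pad.
Only numpy, scipy, OpenCV 4.12 (cv2) and the standard library are available. Lean on these libraries where they do the work, as an engineer would, in place of code of your own. Each camera call takes 0.05 s, during which the arm holds its last target. There are 200 camera calls.

TASK

Lift the loose cover plate off the pins of the leaning board rack and lay it flat, handle up, in the middle of the work mat. Then slide the one board with the long grip rail up out of its slot and stand it upright, rail up, between the prongs of the board stand, lowering it gently until you feel it rest on the stand's ledge before you let go (no dropping, no ramming). Leave the other boards in their slots and the other things on the bench where they are.

Things in the scene. Friction and masses are not known exactly. Their poses are not given: they have to be found in the camera images.
- cage: Slotted part of the fixed aluminium rack, leaning 30 deg, open up and towards the robot. Origin: middle of inner floor. x along the slots (uphill, away from robot), y across (level), z the pull-out direction, 30 deg off vertical. Slots at y=-46, 0, 46 mm, 8 mm wide; guides 80 mm high; end walls x=+-63. Posts at x=+-76, y=0, 130 mm high, carry the cover; pins on them 8 mm thick, 16 tall.
- cover: Grey cover plate 180 x 126 x 5 mm, loose on the rack's two pins (11 mm holes at x=+-76 mm), over the boards' top edges. Origin: centre of its underside; x along the 180 mm side, z up out of the plate. Handle on top: black upright fin 80 mm long (x), 12 mm thick (y), reaching 37 mm above the underside. About 0.25 kg.
- board: The wanted green circuit board, 120 mm (x) by 5 mm (y) by 110 mm (z), with an aluminium grip rail centred along its top edge, 90 mm long, 12 mm thick (y), from 110 to 124 mm above the origin. Origin: middle of its lower edge; z towards the rail. Stands in any one of the three slots. 0.22 kg or so.
- spare_a: Another board of the same size in another slot, but with a short grip rail, only 30 mm long. Same axes as the wanted board. Stays in its slot.
- spare_b: A third board, like spare_a, with a 30 mm rail. Stays in its slot.
- mat: Flat blue work mat 250 (x) x 200 (y) x 4 mm on the table, fixed. Origin: centre of its underside.
- stand: Fixed board stand, base 160 (x) x 100 (y) x 12 mm. Two pairs of black prongs at x=+-40 mm, straight to 82 mm above the table, flared to 95; gap 10 mm (y), centred on y=0: a board stands in it along x, its lower edge on an aluminium ledge 130 mm long whose height is set anew each time, 22 to 52 mm above the table, and not reported. Origin: centre of base underside.
- screwdriver: Screwdriver lying on the bench, 170 mm, bystander. Origin: under its middle.
- spool: Grey spool 60 mm wide, 40 mm tall, bystander. Origin: centre of its underside.
- heatsink: Aluminium finned heat sink 90 x 60 x 34 mm, bystander. Origin: centre of its underside.
- flask: White plastic bottle 170 mm tall, 72 mm wide, bystander. Origin: centre of its underside.
- cup: White mug 85 mm tall, bystander. Origin: centre of its underside.
There are look-alikes about, which are no part of the job. What is shaped like the stand but blue is not meant.

How it is judged:
By the outcome, as a careful person would: the job done as asked, in the order asked, and still so for the second after the job is handed in, with the robot touching nothing.
It also fails if it takes over 67 s, if anything falls off the work surface, if the arm or the gripper's body presses on something with over 40 N, if the wrist force passes 120 N, or if a joint passes its speed limit or range.

## Working session

There is one attempt and no reset: what is moved stays moved. The work goes in short steps, Python scripts to look and compute and a tool call to move; the robot and the scene stay as the last step left them, time stands still between calls to the robot, and variables do not carry over. Pictures are saved under pics/ and viewed, at most 10 in all, crops included, and the job is handed in when it is done.

Besides the shell and the picture viewer there is one more tool, called in YAML: its name, and indented under it one key for each argument. arm_command: Moves the arm, as the interface text tells. Its arguments: {"type":"object","properties":{"targets":{"type":"array"}},"required":["targets"]}

```bash
mkdir -p pics; ls; cat > h.py <<'E'
import numpy as np, cv2
from bench import robot
from scipy.spatial.transform import Rotation as Ro
def world(s,T=None):
    T=s["T"] if T is None else T
    z=s["range_z"]; v,u=np.indices(z.shape)
    p=np.stack([(u-s["cx"])/s["fx"]*z,(v-s["cy"])/s["fy"]*z,z],-1)
    return p@T[:3,:3].T+T[:3,3]
def tool():
    o=robot.get_obs(); T=np.eye(4); T[:3,:3]=Ro.from_euler('xyz',o["ee_rot"]).as_matrix(); T[:3,3]=o["tool_pos"]; return T
def snap(n):
    T=tool() if n=="wrist" else None
    s=robot.snapshot(n)
    if n=="wrist": s["T"]=T@s["T_tool_cam"]
    s["P"]=world(s); return s
def save(s,f): cv2.imwrite("pics/"+f,s["color"][:,:,::-1])
E
python3 - <<'E'
from h import *
import pickle
print(robot.get_obs(), robot.pinch_z)
for n in("scene","top"):
    s=snap(n); save(s,n+"0.png"); pickle.dump(s,open(n+".pkl","wb")); print(n,s["T"].round(3).tolist(),s["fx"])
E
```

```text
pics
{'time': 0.0, 'joint_positions': array([ 1.09592113e+00,  8.79608186e-02,  1.37222759e+00, -9.28359382e-06,
        1.68357456e+00, -1.03100696e-01]), 'qvel': array([-0.00056165, -0.0001374 , -0.00100811,  0.00137909, -0.00180107,
        0.00042644]), 'joint_torque': array([-4.35894333e-05, -3.40177310e+01, -3.02427328e+01,  7.18908501e-02,
        3.28500720e-02, -1.69117734e-04]), 'tool_pos': array([0.19956053, 0.51194624, 0.20431451]), 'ee_rot': array([-3.13943290e+00, -2.14187707e-04,  2.76981689e+00]), 'wrist_force': array([ 0.41467134, -0.22213135, -0.01812247]), 'wrist_torque': array([ 0.00571738, -0.07142912,  0.02489302]), 'finger_force': 0.0, 'width': 0.0938084464190609} 0.0188
scene [[0.297, 0.561, -0.772, 1.361], [0.955, -0.167, 0.246, -0.294], [0.009, -0.81, -0.586, 0.769], [0.0, 0.0, 0.0, 1.0]] 390.28565514199124
top [[-0.002, -0.989, 0.145, 0.343], [-1.0, 0.0, -0.013, 0.002], [0.013, -0.145, -0.989, 1.239], [0.0, 0.0, 0.0, 1.0]] 387.92895356044784
```

View pics/scene0.png

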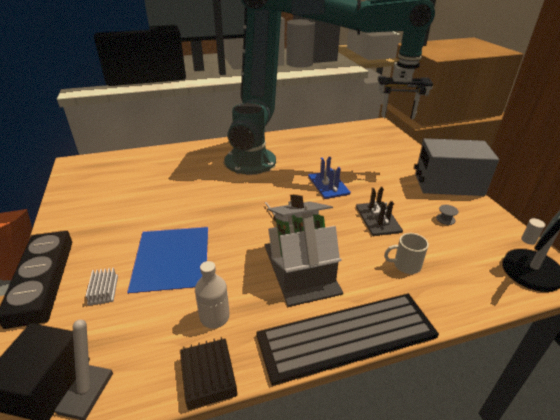

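View pics/top0.png

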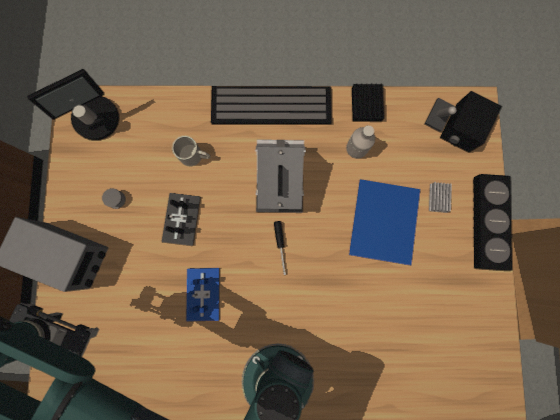

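The top view shows the rack and cover at about (280,180) with the black fin near (280,180). The mat is at (386,222), the black/grey stand at (181,219), and the blue decoy stand at (203,294). The screwdriver is at (281,245).

```bash
cat > m1.py <<'E'
from h import *
import pickle
s=pickle.load(open("top.pkl","rb")); P=s["P"]; C=s["color"].astype(int); hsv=cv2.cvtColor(s["color"],cv2.COLOR_RGB2HSV)
# mat / stand via minAreaRect of mask, cast onto plane height
def ray(u,v,h):
    d=s["T"][:3,:3]@np.array([(u-s["cx"])/s["fx"],(v-s["cy"])/s["fy"],1]); o=s["T"][:3,3]; return o+d*(h-o[2])/d[2]
def rect(mask,roi,h):
    m=np.zeros(mask.shape,np.uint8); a,b,c,d=roi; m[b:d,a:c]=mask[b:d,a:c]
    cs,_=cv2.findContours(m,cv2.RETR_EXTERNAL,cv2.CHAIN_APPROX_NONE); c=max(cs,key=cv2.contourArea)
    pts=np.array([ray(u,v,h)[:2] for u,v in c[:,0]],np.float32)
    r=cv2.minAreaRect(pts); print(r, "box",cv2.boxPoints(r).round(3).tolist())
blue=((hsv[...,0]>100)&(hsv[...,0]<130)&(hsv[...,1]>120)).astype(np.uint8)
print("mat"); rect(blue,(340,170,430,275),0.004)
st=((hsv[...,1]<80)).astype(np.uint8)
print("stand"); rect(st,(155,185,210,255),0.012)
# cover plane
roi=np.zeros(st.shape,bool); roi[135:225,245:315]=True
z=P[...,2]
print("z over rack", z[135:225:6,280].round(3))
sel=roi&(z>0.13)
Q=P[sel]
for i in range(6):
    c=np.median(Q,0) if i==0 else Q.mean(0); u,w,vt=np.linalg.svd(Q-Q.mean(0),full_matrices=False); n=vt[2]*np.sign(vt[2][2]); c=Q.mean(0)
    Qa=P[sel]; Q=Qa[abs((Qa-c)@n)<(0.02,0.01,0.006,0.004,0.004,0.004)[i]]
print("cover n",n,"c",c,len(Q),len(Qa))
# in-plane rect
y=np.array([0,1,0]); ex=np.cross(y,n); ex/=np.linalg.norm(ex); ey=np.cross(n,ex)
q=np.stack([(Q-c)@ex,(Q-c)@ey],1).astype(np.float32); r=cv2.minAreaRect(q); print(r, "centre",c+ex*r[0][0]+ey*r[0][1], "ex",ex)
F=P[roi]; d=(F-c)@n; f=F[(d>0.022)&(d<0.045)]
print("fin",len(f),f.mean(0),f.min(0),f.max(0)); qf=np.stack([(f-c)@ex,(f-c)@ey],1).astype(np.float32); print(cv2.minAreaRect(qf), np.percentile((f-c)@n,[50,90]))
E
python3 m1.py
```

```text
mat
((0.4865359365940094, -0.3467407822608948), (0.19679032266139984, 0.24570755660533905), 80.33674621582031) box [[0.3490000069141388, -0.4230000078678131], [0.5910000205039978, -0.46399998664855957], [0.6240000128746033, -0.27000001072883606], [0.38199999928474426, -0.2290000021457672]]
stand
((0.4935950040817261, 0.30455446243286133), (0.09950189292430878, 0.1582777202129364), 82.84711456298828) box [[0.4090000092983246, 0.26499998569488525], [0.5659999847412109, 0.24500000476837158], [0.578000009059906, 0.3440000116825104], [0.42100000381469727, 0.36399999260902405]]
z over rack [-0.     0.123  0.22   0.224  0.208  0.2    0.22   0.211  0.207  0.194
  0.188  0.144  0.136  0.001 -0.   ]
cover n [-0.02710735 -0.99962561  0.00371953] c [ 0.56185945 -0.00755414  0.3286508 ] 216 2868
((0.3086661100387573, 0.169906347990036), (1.1615691184997559, 0.18798041343688965), 26.017013549804688) centre [ 0.43555378 -0.00290528  0.65754015] ex [ 0.13594108 -0.          0.99071692]
fin 711 [ 0.59255455 -0.04248753  0.13578989] [ 0.47723115 -0.0578449  -0.00436624] [ 0.77546481 -0.02942889  0.22523138]
((-0.2693942189216614, -0.07627618312835693), (0.25483208894729614, 0.2672783434391022), 34.372344970703125) [0.03340432 0.04252296]
```

```bash
python3 - <<'E'
import re
t=open('m1.py').read()
t=t.replace("sel=roi&(z>0.13)","sel=roi&(z>0.12)&(z<0.26)").replace("for i in range(6):","n0=np.array([-.5,0,.866]); d0=P[sel]@n0; hh,ee=np.histogram(d0,40); k=hh.argmax(); print(hh,ee[k]); Q=P[sel][abs(d0-ee[k])<.012]\nfor i in range(6):").replace("F=P[roi]","F=P[roi&(z<.3)&(z>.12)]")
open('m1.py','w').write(t)
E
python3 m1.py; python3 - <<'E'
import pickle,cv2,numpy as np
a=[]
s=pickle.load(open("top.pkl","rb"))
a.append(cv2.resize(s["color"][130:230,235:325],None,fx=4.4,fy=4.4,interpolation=cv2.INTER_CUBIC))
s=pickle.load(open("scene.pkl","rb"))
a.append(cv2.resize(s["color"][185:305,255:350],None,fx=440/120,fy=440/120,interpolation=cv2.INTER_CUBIC))
cv2.imwrite("pics/crop1.png",np.hstack(a)[:,:,::-1])
E
```

```text
mat
((0.4865359365940094, -0.3467407822608948), (0.19679032266139984, 0.24570755660533905), 80.33674621582031) box [[0.3490000069141388, -0.4230000078678131], [0.5910000205039978, -0.46399998664855957], [0.6240000128746033, -0.27000001072883606], [0.38199999928474426, -0.2290000021457672]]
stand
((0.4935950040817261, 0.30455446243286133), (0.09950189292430878, 0.1582777202129364), 82.84711456298828) box [[0.4090000092983246, 0.26499998569488525], [0.5659999847412109, 0.24500000476837158], [0.578000009059906, 0.3440000116825104], [0.42100000381469727, 0.36399999260902405]]
z over rack [-0.     0.123  0.22   0.224  0.208  0.2    0.22   0.211  0.207  0.194
  0.188  0.144  0.136  0.001 -0.   ]
[   4   12   14    8   16    2    1    5    5    0    0    6    5    2
    6   16    4    1    3    5    0    0    0    0    0    0    0    0
   44  957 1477  143    4    8    4    1    3    8   74   50] -0.14064091176202226
cover n [-0.50027118  0.0062765   0.86584603] c [ 0.58938214 -0.00920472  0.17863288] 2526 2888
((-0.003550507128238678, -0.0003591403365135193), (0.12498901784420013, 0.18134675920009613), 89.2880630493164) centre [ 0.58630676 -0.00956386  0.17685858] ex [ 0.86586309 -0.          0.50028104]
fin 135 [ 0.57354268 -0.00866026  0.20612695] [ 0.53737483 -0.01442733  0.18349411] [ 0.60900263 -0.00335194  0.22526169]
((-0.0021971724927425385, 0.00010851304978132248), (0.07929737865924835, 0.01098361611366272), 0.07932839542627335) [0.03183261 0.03432544]
```

View pics/crop1.png

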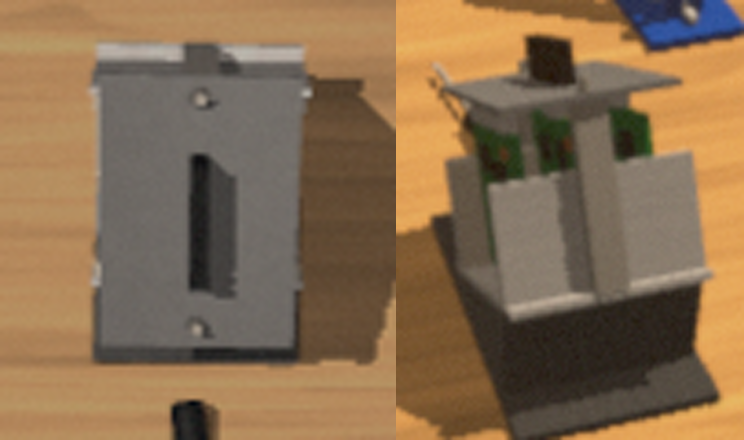

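The crop shows the plate tilted on both pins with the fin in the middle. The fitted plane has a 30.0° tilt and the plate measures 181 x 125 mm, both matching the data. Next is the pre-grasp pose 100 mm out along the plate normal.

```bash
cat >> h.py <<'E'
def axes(x,z):
    z=np.array(z,float); z/=np.linalg.norm(z); x=np.array(x,float); x-=z*(x@z); x/=np.linalg.norm(x); return np.stack([x,np.cross(z,x),z],1)
def plan(R,p):
    T=tool(); rv=Ro.from_matrix(T[:3,:3].T@R).as_rotvec(degrees=True); d=T[:3,:3].T@(np.array(p)-T[:3,3])*1000
    print("ROW",rv.round(2).tolist(),d.round(1).tolist())
a=np.radians(30); yw=np.radians(-0.6)   # cage yaw
cx=np.array([np.cos(a)*np.cos(yw),np.cos(a)*np.sin(yw),np.sin(a)]); cz=np.array([-np.sin(a)*np.cos(yw),-np.sin(a)*np.sin(yw),np.cos(a)]); cy=np.cross(cz,cx)
Rc=axes(-cx,-cz)
cov=np.array([.5863,-.0093,.1769])
def st():
    o=robot.get_obs(); print(round(o["time"],2),"pos",o["tool_pos"].round(4),"rot",np.degrees(o["ee_rot"]).round(2),"F",o["wrist_force"].round(2),"w",round(o["width"],4),"ff",round(o["finger_force"],1),"j",o["joint_positions"].round(2))
E
python3 - <<'E'
from h import *
plan(Rc,cov+cz*.10); plan(Rc,cov+cz*.10+[0,0,.1])
E
```

```text
ROW [-5.53, -29.7, -20.2] [-502.9, -362.9, -58.4]
ROW [-5.53, -29.7, -20.2] [-502.9, -363.1, -158.4]
```

arm_command:
  targets: [-1,-6,-4,-100,-70,-100,-1,-3,-15,-10,-250,-180,-140,-1,-3,-15,-10,-250,-180,-140,-1,-3,-15,-10,-250,-180,-140,-1,-3,-15,-10,-250,-180,-140,-1,-3,-15,-10,-250,-180,-140,-1,-3,-15,-10,-250,-180,-140,-1,-5.5,-29.7,-20.2,-503,-363,-60,-1,-5.5,-29.7,-20.2,-503,-363,-60,-1,-5.5,-29.7,-20.2,-503,-363,-60,-1,-5.5,-29.7,-20.2,-503,-363,-60,-1,-5.5,-29.7,-20.2,-503,-363,-60,-1,-5.5,-29.7,-20.2,-503,-363,-60,-1,-5.5,-29.7,-20.2,-503,-363,-60,-1,-5.5,-29.7,-20.2,-503,-363,-60,-1,-5.5,-29.7,-20.2,-503,-363,-60,-1,-5.5,-29.7,-20.2,-503,-363,-60,-1,-5.5,-29.7,-20.2,-503,-363,-60,-1]

```text
time: 1.9
tool_pos: [0.5364, -0.007, 0.2665]
ee_rot: [3.14, 0.526, 3.133]
wrist_force: [-0.4, 0.9, -0.6]
width: 0.0943
finger_force: 0.0
```

```bash
cat > m2.py <<'E'
from h import *
st(); s=snap("wrist"); save(s,"w1.png"); P=s["P"].reshape(-1,3); P=P[(s["range_z"]>0).ravel()]
L=(P-cov)@np.stack([cx,cy,cz],1)
p=L[(abs(L[:,0])<.1)&(abs(L[:,1])<.08)&(abs(L[:,2])<.008)]; print("plate",p.mean(0).round(4),p.min(0).round(4),p.max(0).round(4),np.linalg.lstsq(np.c_[p[:,:2],np.ones(len(p))],p[:,2],rcond=None)[0].round(4), cv2.minAreaRect(p[:,:2].astype(np.float32)))
f=L[(abs(L[:,0])<.06)&(abs(L[:,1])<.03)&(L[:,2]>.02)&(L[:,2]<.045)]; print("fin",len(f),f.min(0).round(4),f.max(0).round(4),cv2.minAreaRect(f[:,:2].astype(np.float32)))
plan(Rc,cov+cz*.10)
E
python3 m2.py
```

```text
1.9 pos [ 0.5364 -0.007   0.2665] rot [179.91  30.14 179.49] F [-0.36  0.95 -0.61] w 0.0943 ff 0.0 j [-0.17 -0.35  1.73  0.09  1.24 -1.74]
plate [-0.0091  0.0015 -0.0011] [-0.0911 -0.0618 -0.0074] [0.0894 0.0651 0.0079] [ 0.0007 -0.0035 -0.0011] ((-0.0006377696990966797, 0.0016695186495780945), (0.12637080252170563, 0.18060700595378876), 89.6629409790039)
fin 1658 [-0.041  -0.0037  0.0204] [0.0384 0.008  0.0332] ((-0.0013049952685832977, 0.0021295729093253613), (0.011539118364453316, 0.07941456884145737), 89.8840560913086)
ROW [0.13, 0.14, 0.08] [1.6, -1.7, 2.5]
```

```bash
cat >> h.py <<'E'
cov=cov-cx*.001+cy*.0018-cz*.001
E
python3 - <<'E'
from h import *
print(cov); plan(Rc,cov+cz*.005)
E
```

```text
[ 0.58595284 -0.00749627  0.17553397]
ROW [0.13, 0.14, 0.08] [2.8, -0.1, 98.5]
```

arm_command:
  targets: [0.1,0.1,0.1,2.8,0,30,-1,0.1,0.1,0.1,2.8,0,60,-1,0.1,0.1,0.1,2.8,0,75,-1,0.1,0.1,0.1,2.8,0,87,-1,0.1,0.1,0.1,2.8,0,95,-1,0.1,0.1,0.1,2.8,0,98,-1,0.1,0.1,0.1,2.8,0,98,-1,0.1,0.1,0.1,2.8,0,98,1,0.1,0.1,0.1,2.8,0,98,1,0.1,0.1,0.1,2.8,0,98,1,0.1,0.1,0.1,2.8,0,98,1,0.1,0.1,0.1,2.8,0,98,1,0.1,0.1,0.1,2.8,0,98,1,0.1,0.1,0.1,2.8,0,98,1,0.1,0.1,0.1,2.8,0,98,1]

```text
time: 3.45
tool_pos: [0.5832, -0.0089, 0.1792]
ee_rot: [3.141, 0.523, 3.128]
wrist_force: [0.2, -0.4, 0.3]
width: 0.0333
finger_force: 0.0
```

```bash
python3 -c "
from h import *
st(); plan(Rc,cov+cz*.005)"
```

```text
3.45 pos [ 0.5832 -0.0089  0.1792] rot [179.95  29.94 179.23] F [ 0.23 -0.36  0.35] w 0.0333 ff 0.0 j [-0.16 -0.21  1.8   0.08  1.04 -1.74]
ROW [-0.03, -0.06, -0.14] [-0.5, 1.4, -0.5]
```

arm_command:
  targets: [0,0,0,0,1.4,0,1,0,0,0,0,1.4,0,1,0,0,0,0,1.4,0,1,0,0,0,0,1.4,0,1,0,0,0,0,1.4,0,1,0,0,0,0,1.4,0,1,0,0,0,0,1.4,0,1,0,0,0,0,1.4,0,1]

```text
time: 4.25
tool_pos: [0.5832, -0.0072, 0.1791]
ee_rot: [3.14, 0.522, 3.128]
wrist_force: [-0.8, 1.4, -0.0]
width: 0.0115
finger_force: 30.0
```

arm_command:
  targets: [0,0,0,0,0,-4,1,0,0,0,0,0,-8,1,0,0,0,0,0,-13,1,0,0,0,0,0,-19,1,0,0,0,0,0,-26,1,0,0,0,0,0,-35,1,0,0,0,0,0,-50,1,0,0,0,0,0,-70,1,0,0,0,0,0,-90,1,0,0,0,0,0,-90,1]

```text
time: 5.25
tool_pos: [0.5389, -0.0073, 0.2621]
ee_rot: [-3.141, 0.53, 3.129]
wrist_force: [-0.1, -0.1, -2.5]
width: 0.0118
finger_force: 30.0
```

```bash
python3 - <<'E'
from h import *
st(); s=snap("wrist"); save(s,"w2.png")
T=tool(); L=(s["P"].reshape(-1,3)-T[:3,3])@T[:3,:3]; L=L[(s["range_z"]>0).ravel()]
p=L[(abs(L[:,0])<.11)&(abs(L[:,1])<.08)&(L[:,2]>-.01)&(L[:,2]<.02)]
print("plate in tool",len(p),np.median(p,0),p.min(0).round(4),p.max(0).round(4),cv2.minAreaRect(p[:,:2].astype(np.float32)),np.linalg.lstsq(np.c_[p[:,:2],np.ones(len(p))],p[:,2],rcond=None)[0].round(4))
b=np.radians(-9.6); 
Rm=axes([-np.cos(b),-np.sin(b),0],[0,0,-1])
plan(Rm,[.4865,-.3467,.15])
plan(Rm,[.4865,-.3467,.013])
E
```

```text
5.25 pos [ 0.5389 -0.0073  0.2621] rot [-179.96   30.37  179.27] F [-0.14 -0.09 -2.51] w 0.0118 ff 30.0 j [-0.17 -0.35  1.74  0.08  1.23 -1.74]
plate in tool 45164 [ 0.04209618 -0.00035783  0.00287873] [-0.0929 -0.0641 -0.0099] [0.088  0.0628 0.0087] ((-0.002440720796585083, -0.000658765435218811), (0.12695245444774628, 0.18088875710964203), 89.98050689697266) [0.0047 0.0009 0.0027]
ROW [2.33, 30.13, 8.64] [96.4, -340.2, 70.9]
ROW [2.33, 30.13, 8.64] [165.3, -340.2, 189.3]
```

```bash
python3 - <<'E'
from h import *
b=np.radians(-9.6); 
Rm=axes([-np.cos(b),-np.sin(b),0],[0,0,-1])
plan(Rm,[.43,-.15,.25])
plan(Rm,[.484,-.346,.10])
plan(Rm,[.484,-.346,.03])
E
```

```text
ROW [2.33, 30.13, 8.64] [97.2, -144.3, -45.3]
ROW [2.33, 30.13, 8.64] [123.8, -339.5, 112.9]
ROW [2.33, 30.13, 8.64] [159.0, -339.5, 173.4]
```

arm_command:
  targets: [0,3,1,25,-20,-12,1,0.5,9,3,50,-50,-25,1,1,15,4,75,-90,-40,1,1.5,20,6,90,-120,-45,1,2,25,7,97,-144,-45,1,2.3,30.1,8.6,100,-170,-25,1,2.3,30.1,8.6,103,-200,-5,1,2.3,30.1,8.6,106,-230,15,1,2.3,30.1,8.6,110,-260,35,1,2.3,30.1,8.6,115,-290,60,1,2.3,30.1,8.6,119,-315,85,1,2.3,30.1,8.6,122,-332,105,1,2.3,30.1,8.6,123.8,-339.5,113,1,2.3,30.1,8.6,123.8,-339.5,113,1,2.3,30.1,8.6,123.8,-339.5,113,1,2.3,30.1,8.6,123.8,-339.5,113,1]

```text
time: 6.9
tool_pos: [0.4837, -0.3453, 0.0989]
ee_rot: [-3.141, -0.002, 2.976]
wrist_force: [-0.2, -0.4, -2.8]
width: 0.0116
finger_force: 30.0
```

```bash
python3 - <<'E'
from h import *
b=np.radians(-9.6); st()
Rm=axes([-np.cos(b),-np.sin(b),0],[0,0,-1])
s=snap("wrist"); save(s,"w3.png")
P=s["P"]; hsv=cv2.cvtColor(s["color"],cv2.COLOR_RGB2HSV)
m=(hsv[...,0]>100)&(hsv[...,0]<130)&(hsv[...,1]>120)&(s["range_z"]>0); q=P[m]; q=q[abs(q[:,2])<.02]; print("mat",len(q),q.min(0),q.max(0),np.median(q,0),cv2.minAreaRect(q[:,:2].astype(np.float32)))
T=tool(); L=(s["P"].reshape(-1,3)-T[:3,3])@T[:3,:3]; L=L[(s["range_z"]>0).ravel()]
p=L[(abs(L[:,0])<.11)&(abs(L[:,1])<.08)&(L[:,2]>-.01)&(L[:,2]<.02)]
print(len(p),cv2.minAreaRect(p[:,:2].astype(np.float32)),np.linalg.lstsq(np.c_[p[:,:2],np.ones(len(p))],p[:,2],rcond=None)[0].round(4))
plan(Rm,[.484,-.346,.02])
plan(Rm,[.484,-.346,.012])
E
```

```text
6.9 pos [ 0.4837 -0.3453  0.0989] rot [-1.7997e+02 -9.0000e-02  1.7051e+02] F [-0.16 -0.43 -2.84] w 0.0116 ff 30.0 j [-0.71  0.23  1.42 -0.    1.49 -2.12]
mat 11918 [ 0.35023924 -0.456596    0.00076672] [ 0.57735414 -0.22733598  0.00610908] [ 0.38236628 -0.31651089  0.00327876] ((0.4623517394065857, -0.3420577645301819), (0.19897715747356415, 0.2022736519575119), 80.12263488769531)
45226 ((-0.001402638852596283, -0.00048305094242095947), (0.1268351972103119, 0.1810922771692276), 89.98135375976562) [ 0.0021 -0.      0.0047]
ROW [-0.05, -0.07, 0.11] [-0.4, -0.6, 79.1]
ROW [-0.05, -0.07, 0.11] [-0.4, -0.6, 87.1]
```

arm_command:
  targets: [0,0,0,0,0,25,1,0,0,0,0,0,50,1,0,0,0,0,0,65,1,0,0,0,0,0,75,1,0,0,0,0,0,79,1,0,0,0,0,0,81,1,0,0,0,0,0,82,1,0,0,0,0,0,83,1,0,0,0,0,0,84,1,0,0,0,0,0,85,1,0,0,0,0,0,85,1,0,0,0,0,0,85,1]

```text
time: 8.15
tool_pos: [0.4831, -0.3459, 0.013]
ee_rot: [-3.141, -0.003, 2.975]
wrist_force: [0.0, 0.7, 0.2]
width: 0.0116
finger_force: 30.0
```

arm_command:
  targets: [0,0,0,0,0,0.3,1,0,0,0,0,0,0.3,-0.6,0,0,0,0,0,0.3,-0.6,0,0,0,0,0,0.3,-0.6,0,0,0,0,0,0.3,-0.6,0,0,0,0,0,0.3,-0.6,0,0,0,0,0,-10,-0.6,0,0,0,0,0,-40,-0.6,0,0,0,0,0,-80,-0.6,0,0,0,0,0,-130,-0.6,0,0,0,0,0,-180,-0.6,0,0,0,0,0,-230,-0.6,0,0,0,0,0,-230,-0.6]

```text
time: 9.45
tool_pos: [0.4862, -0.348, 0.2535]
ee_rot: [-3.132, 0.012, 2.975]
wrist_force: [-0.3, 0.6, 0.6]
width: 0.0754
finger_force: 0.0
```

```bash
python3 - <<'E'
from h import *
import pickle
st(); s=snap("wrist"); save(s,"w4.png"); t=snap("top"); save(t,"top4.png"); pickle.dump(t,open("top4.pkl","wb"))
P=s["P"].reshape(-1,3); p=P[(P[:,2]>.0065)&(P[:,2]<.014)&(abs(P[:,0]-.485)<.13)&(abs(P[:,1]+.346)<.1)]; print("plate",len(p),cv2.minAreaRect(p[:,:2].astype(np.float32)),np.median(p[:,2]))
# rack in cage frame
org=cov-.135*cz
L=(t["P"]-org)@np.stack([cx,cy,cz],1)
for lo in np.arange(-.06,.065,.012):
  pass
m=(t["range_z"]>0)&(abs(L[...,0])<.06)&(abs(L[...,1])<.075)&(L[...,2]>.112)&(L[...,2]<.135); l=L[m]
for y in(-.046,0,.046):
  q=l[abs(l[:,1]-y)<.012]; print(y,len(q),q.min(0).round(4) if len(q) else '',q.max(0).round(4) if len(q) else '', np.median(q,0).round(4))
c=t["color"][130:230,235:325]; cv2.imwrite("pics/crop4.png",np.hstack([cv2.resize(c,(500,555),interpolation=cv2.INTER_CUBIC)])[:,:,::-1])
plan(Rc,org+cz*.25)
E
```

```text
9.45 pos [ 0.4862 -0.348   0.2535] rot [-179.47    0.68  170.47] F [-0.34  0.56  0.58] w 0.0754 ff 0.0 j [-0.72  0.18  1.17 -0.    1.77 -2.12]
plate 14289 ((0.47276103496551514, -0.3450988829135895), (0.12630325555801392, 0.20332592725753784), 80.40460205078125) 0.008276097887774003
-0.046 144 [-0.0559 -0.0534  0.112 ] [ 0.0459 -0.0415  0.1295] [-0.0015 -0.0473  0.1244]
0 71 [-0.0562 -0.0075  0.112 ] [0.0539 0.0041 0.1303] [ 0.002  -0.0016  0.1232]
0.046 63 [-0.0598  0.0405  0.1121] [0.0449 0.0493 0.1298] [0.0004 0.0463 0.1238]
ROW [-2.47, -29.91, -8.7] [12.6, 342.0, -30.8]
```

View pics/crop4.png

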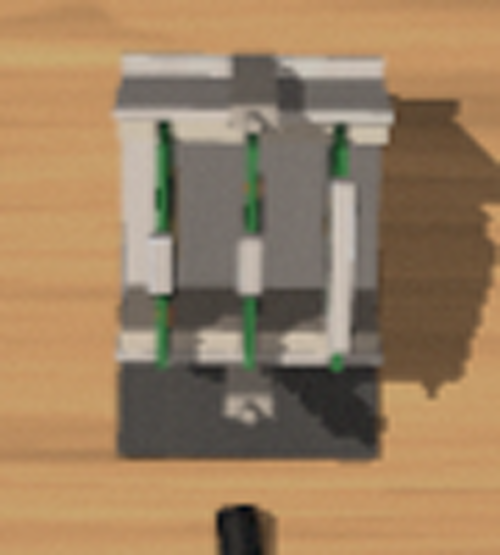

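The crop shows the long rail in the right-hand slot, which is world -y (cage y = -46), at about (342,270). The short rails sit at (160,262) and (250,265). The cover is off and the pins are bare.

```bash
cat >> h.py <<'E'
org=cov-.135*cz
E
python3 - <<'E'
from h import *
plan(Rc,org-cx*.0015-cy*.0473+cz*.20)
E
```

```text
ROW [-2.47, -29.91, -8.7] [-18.1, 299.0, 13.4]
```

arm_command:
  targets: [-0.3,-5,-1,0,25,-10,0.36,-1,-12,-3,0,70,-20,0.36,-1.5,-20,-5,0,120,-20,0.36,-2.5,-30,-8.7,-5,170,-20,0.36,-2.5,-30,-8.7,-10,220,-20,0.36,-2.5,-30,-8.7,-15,265,-10,0.36,-2.5,-30,-8.7,-18,290,5,0.36,-2.5,-30,-8.7,-18,299,13.4,0.36,-2.5,-30,-8.7,-18,299,13.4,0.36,-2.5,-30,-8.7,-18,299,13.4,0.36,-2.5,-30,-8.7,-18,299,13.4,0.36,-2.5,-30,-8.7,-18,299,13.4,0.36]

```text
time: 10.75
tool_pos: [0.5512, -0.0554, 0.2297]
ee_rot: [3.138, 0.522, 3.127]
wrist_force: [0.7, -0.1, 1.1]
width: 0.0298
finger_force: 0.0
```

```bash
cat > m3.py <<'E'
from h import *
st(); s=snap("wrist"); save(s,"w5.png"); P=s["P"]
L=(P-org)@np.stack([cx,cy,cz],1); v=s["range_z"]>0
for y in(-.046,0):
  m=v&(abs(L[...,0])<.06)&(abs(L[...,1]-y)<.02)&(L[...,2]>.119)&(L[...,2]<.13); l=L[m]
  if len(l)>20: print(y,len(l),np.median(l,0).round(4),l.min(0).round(4),l.max(0).round(4),cv2.minAreaRect(l[:,:2].astype(np.float32)))
t=tool(); print("tcp in cage",((t[:3,3]-org)@np.stack([cx,cy,cz],1)).round(4))
plan(Rc,org-cx*.0015-cy*.0473+cz*.098)
E
python3 m3.py
```

```text
10.75 pos [ 0.5512 -0.0554  0.2297] rot [179.78  29.92 179.17] F [ 0.65 -0.11  1.15] w 0.0298 ff 0.0 j [-0.29 -0.3   1.76  0.15  1.17 -1.87]
-0.046 1831 [-0.0064 -0.0462  0.124 ] [-0.047  -0.0521  0.1199] [ 0.0434 -0.0401  0.1264] ((-0.0017361938953399658, -0.046028606593608856), (0.090394988656044, 0.011847888119518757), 0.3171190023422241)
0 650 [-0.0029 -0.0006  0.1238] [-0.0168 -0.0064  0.1191] [0.0129 0.006  0.1258] ((-0.001984424889087677, -0.00024050893262028694), (0.012387843802571297, 0.029695967212319374), 89.71843719482422)
tcp in cage [-0.0027 -0.0481  0.199 ]
ROW [0.11, -0.09, -0.19] [-1.3, 0.6, 101.0]
```

View pics/w5.png

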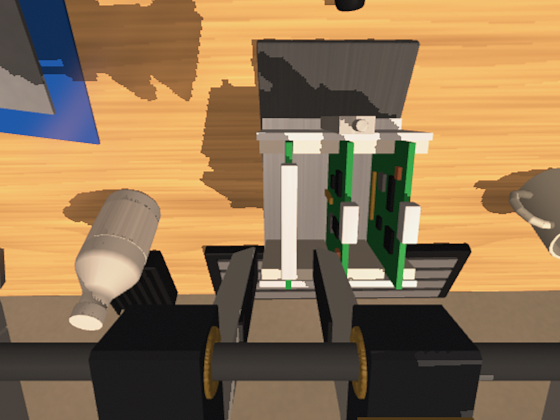

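The wrist view shows the long white rail at about (289,220) between the fingers, with the short-rail neighbours at (349,224) and (408,224). The rail measures 90 x 12 mm with its top at 124 mm, as expected.

arm_command:
  targets: [0,0,-0.2,-1,2,25,0.36,0,0,-0.2,-1,2,50,0.36,0,0,-0.2,-1,2,70,0.36,0,0,-0.2,-1,2,85,0.36,0,0,-0.2,-1,2,95,0.36,0,0,-0.2,-1,2,101,0.36,0,0,-0.2,-1,2,101,0.36,0,0,-0.2,-1,2,101,0.36]

```text
time: 11.6
tool_pos: [0.6023, -0.0524, 0.1427]
ee_rot: [3.14, 0.522, 3.133]
wrist_force: [1.1, -1.0, -0.0]
width: 0.0298
finger_force: 0.0
```

```bash
python3 - <<'E'
from h import *
st(); t=tool(); print("tcp in cage",((t[:3,3]-org)@np.stack([cx,cy,cz],1)).round(4)); plan(Rc,org-cx*.0017-cy*.0461+cz*.098)
E
```

```text
11.6 pos [ 0.6023 -0.0524  0.1427] rot [179.88  29.93 179.5 ] F [ 1.14 -1.01 -0.02] w 0.0298 ff 0.0 j [-0.25 -0.13  1.81  0.15  0.97 -1.87]
tcp in cage [-0.0018 -0.0447  0.0981]
ROW [0.17, -0.07, 0.09] [-0.1, -1.4, 0.1]
```

arm_command:
  targets: [0.1,0,0,0,-1.2,0,0.6,0.1,0,0,0,-1.2,0,1,0.1,0,0,0,-1.2,0,1,0.1,0,0,0,-1.2,0,1,0.1,0,0,0,-1.2,0,1,0.1,0,0,0,-1.2,0,1,0.1,0,0,0,-1.2,0,1,0.1,0,0,0,-1.2,0,1,0.1,0,0,0,-1.2,0,1]

```text
time: 12.5
tool_pos: [0.6022, -0.0534, 0.1427]
ee_rot: [3.141, 0.522, 3.133]
wrist_force: [-3.9, -0.2, 6.0]
width: 0.0113
finger_force: 30.0
```

arm_command:
  targets: [0,0,0,0,0,-3,1,0,0,0,0,0,-6,1,0,0,0,0,0,-10,1,0,0,0,0,0,-15,1,0,0,0,0,0,-20,1,0,0,0,0,0,-25,1]

```text
time: 13.1
tool_pos: [0.5892, -0.0532, 0.1637]
ee_rot: [3.141, 0.521, 3.133]
wrist_force: [3.6, -0.5, -3.3]
width: 0.0119
finger_force: 30.0
```

```bash
python3 - <<'E'
from h import *
st(); t=tool(); print("tcp in cage",((t[:3,3]-org)@np.stack([cx,cy,cz],1)).round(4))
E
```

```text
13.1 pos [ 0.5892 -0.0532  0.1637] rot [179.96  29.84 179.51] F [ 3.57 -0.46 -3.28] w 0.0119 ff 30.0 j [-0.26 -0.18  1.8   0.15  1.02 -1.87]
tcp in cage [-0.0026 -0.0456  0.1229]
```

arm_command:
  targets: [0,0,0,0,0,-8,1,0,0,0,0,0,-16,1,0,0,0,0,0,-24,1,0,0,0,0,0,-32,1,0,0,0,0,0,-40,1,0,0,0,0,0,-50,1,0,0,0,0,0,-60,1,0,0,0,0,0,-72,1,0,0,0,0,0,-85,1,0,0,0,0,0,-100,1,0,0,0,0,0,-115,1,0,0,0,0,0,-130,1,0,0,0,0,0,-130,1,0,0,0,0,0,-130,1]

```text
time: 14.5
tool_pos: [0.5247, -0.0528, 0.2767]
ee_rot: [3.141, 0.522, 3.133]
wrist_force: [-0.2, -1.2, -3.4]
width: 0.0117
finger_force: 30.0
```

```bash
python3 - <<'E'
from h import *
import pickle
st(); s=snap("top"); T=tool()
save(s,"top6.png")
w=snap("wrist"); save(w,"w6.png")
for n,q in(("top",s),("wrist",w)):
    L=(q["P"]-T[:3,3])@T[:3,:3]; hsv=cv2.cvtColor(q["color"],cv2.COLOR_RGB2HSV)
    m=(q["range_z"]>0)&(abs(L[...,0])<.08)&(abs(L[...,1])<.015)&(L[...,2]>-.04)&(L[...,2]<.12); g=m&(hsv[...,0]>40)&(hsv[...,0]<90)&(hsv[...,1]>90)
    for k,mm in(("all",m),("green",g)):
        l=L[mm]; print(n,k,len(l), np.percentile(l,[1,50,99],axis=0).round(4).tolist() if len(l) else '')
    l=L[g]
    if len(l)>50: print("y fit (x,z,1)",np.linalg.lstsq(np.c_[l[:,[0,2]],np.ones(len(l))],l[:,1],rcond=None)[0].round(4))
# stand prongs: top view snapshot, points .06<z<.1 near stand
t=pickle.load(open("top4.pkl","rb")); P=t["P"]; m=(t["range_z"]>0)&(abs(P[...,0]-.4936)<.1)&(abs(P[...,1]-.3045)<.06)
p=P[m]; hi=p[(p[:,2]>.07)&(p[:,2]<.11)]; print("prongs",len(hi)); 
b=np.radians(-7.2); R=np.array([[np.cos(b),-np.sin(b)],[np.sin(b),np.cos(b)]]); q=(hi[:,:2]-[.4936,.3045])@R
for sx in(-1,1):
  for sy in(-1,1):
    k=q[(np.sign(q[:,0])==sx)&(np.sign(q[:,1])==sy)]; print(sx,sy,len(k),k.mean(0).round(4) if len(k) else '')
E
```

```text
14.5 pos [ 0.5247 -0.0528  0.2767] rot [179.98  29.89 179.51] F [-0.22 -1.19 -3.44] w 0.0117 ff 30.0 j [-0.31 -0.37  1.72  0.15  1.29 -1.87]
top all 203 [[-0.0623, -0.0136, -0.0358], [-0.0292, -0.0011, -0.0244], [0.0144, 0.0129, 0.0805]]
top green 41 [[-0.0623, -0.0024, -0.015], [-0.0554, 0.0002, 0.0376], [-0.0305, 0.0006, 0.0861]]
wrist all 5589 [[-0.0292, -0.0142, -0.0389], [0.0099, -0.0002, -0.0257], [0.0598, 0.0141, 0.0276]]
wrist green 396 [[0.0446, -0.0023, -0.013], [0.0549, -0.0002, -0.0114], [0.0599, 0.0017, 0.0761]]
y fit (x,z,1) [ 0.0311 -0.0054 -0.002 ]
prongs 124
-1 -1 26 [-0.0407 -0.0139]
-1 1 35 [-0.0406  0.0104]
1 -1 28 [ 0.0384 -0.0135]
1 1 35 [0.0387 0.0106]
```

View pics/w6.png

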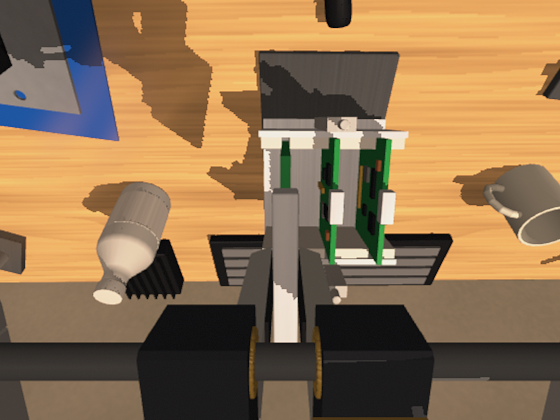

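The wrist view shows the board clear of the rack, its rail gripped at about (285,265), with both spares still in their slots at (335,207) and (387,207). I'm now going over the rack, then to a hover beyond the stand for a close look.

```bash
cat >> h.py <<'E'
b=np.radians(-7.2); Rs=axes([-np.cos(b),-np.sin(b),0],[0,0,-1]); sc=np.array([.4925,.3031])
E
python3 - <<'E'
from h import *
plan(Rc,[.50,-.053,.38]); plan(Rs,[.50,.12,.37]); plan(Rs,[.585,.292,.26])
E
```

```text
ROW [0.11, -0.25, 0.08] [-30.8, -0.4, -103.2]
ROW [1.8, 29.71, 6.56] [-24.5, 172.6, -95.1]
ROW [1.8, 29.71, 6.56] [-42.4, 345.1, 42.0]
```

arm_command:
  targets: [0,0,0,-5,0,-20,1,0,0,0,-14,0,-50,1,0,0,0,-24,0,-80,1,0,0,0,-31,0,-103,1,0.3,5,1,-31,20,-103,1,0.7,12,2.5,-30,60,-103,1,1.2,20,4.4,-27,105,-100,1,1.6,26,5.8,-25,150,-95,1,1.8,29.7,6.6,-25,195,-80,1,1.8,29.7,6.6,-30,240,-55,1,1.8,29.7,6.6,-35,280,-25,1,1.8,29.7,6.6,-39,315,5,1,1.8,29.7,6.6,-41,335,30,1,1.8,29.7,6.6,-42.4,345,42,1,1.8,29.7,6.6,-42.4,345,42,1,1.8,29.7,6.6,-42.4,345,42,1,1.8,29.7,6.6,-42.4,345,42,1,1.8,29.7,6.6,-42.4,345,42,1,1.8,29.7,6.6,-42.4,345,42,1]

```text
time: 16.5
tool_pos: [0.5855, 0.291, 0.263]
ee_rot: [3.14, 0.005, 3.014]
wrist_force: [0.1, -0.2, -2.0]
width: 0.0119
finger_force: 30.0
```

```bash
python3 - <<'E'
from h import *
import pickle
st(); s=snap("wrist"); save(s,"w7.png"); pickle.dump(s,open("w7.pkl","wb")); P=s["P"]
c,sn=np.cos(b),np.sin(b); R=np.array([[c,-sn],[sn,c]])
L=np.concatenate([(P[...,:2]-sc)@R,P[...,2:]],-1); ok=(s["range_z"]>0)&(abs(L[...,0])<.09)&(abs(L[...,1])<.06)
for lo,hi in((.006,.018),(.02,.06),(.07,.1)):
    l=L[ok&(L[...,2]>lo)&(L[...,2]<hi)]; print(lo,len(l),l.min(0).round(4) if len(l) else '',l.max(0).round(4) if len(l) else '')
    if lo==.006: print(cv2.minAreaRect(l[:,:2].astype(np.float32)))
    if lo==.07:
        for sx in(-1,1):
            for sy in(-1,1):
                k=l[(np.sign(l[:,0])==sx)&(np.sign(l[:,1])==sy)]; print(sx,sy,len(k),np.percentile(k,[2,50,98],axis=0).round(4).tolist() if len(k) else '')
k=L[ok&(abs(L[...,1])<.004)&(abs(L[...,0])<.06)]; print("ledge z hist",np.histogram(k[:,2],np.arange(0,.1,.004)))
E
```

```text
16.5 pos [0.5855 0.291  0.263 ] rot [179.93   0.27 172.71] F [ 0.12 -0.21 -2.03] w 0.0119 ff 30.0 j [ 0.38  0.32  0.98 -0.    1.83 -1.07]
0.006 9198 [-0.079  -0.0471  0.0073] [0.0807 0.0533 0.0179]
((0.0008406117558479309, 0.0031338445842266083), (0.15976010262966156, 0.1002921462059021), 0.09422226995229721)
0.02 1774 [-0.0641 -0.0198  0.0201] [0.0647 0.038  0.0599]
0.07 1016 [-0.0464 -0.0158  0.0719] [0.0475 0.0221 0.0968]
-1 -1 296 [[-0.0458, -0.0156, 0.0747], [-0.0383, -0.0091, 0.0918], [-0.0324, -0.002, 0.0954]]
-1 1 296 [[-0.0459, 0.0083, 0.0745], [-0.0384, 0.0151, 0.0915], [-0.0324, 0.0216, 0.0957]]
1 -1 201 [[0.0335, -0.0158, 0.0809], [0.0396, -0.0091, 0.0925], [0.0473, -0.0023, 0.0958]]
1 1 223 [[0.0335, 0.0087, 0.0806], [0.04, 0.0151, 0.0923], [0.0471, 0.022, 0.0956]]
ledge z hist (array([  0,   0, 124,  32,   1,   1,   1,   1,   8, 464,   6,   1,   1,
         1,   2,   2,   2,   0,   2,   3,  48,  15,   0,   0]), array([0.   , 0.004, 0.008, 0.012, 0.016, 0.02 , 0.024, 0.028, 0.032,
       0.036, 0.04 , 0.044, 0.048, 0.052, 0.056, 0.06 , 0.064, 0.068,
       0.072, 0.076, 0.08 , 0.084, 0.088, 0.092, 0.096]))
```

View pics/w7.png

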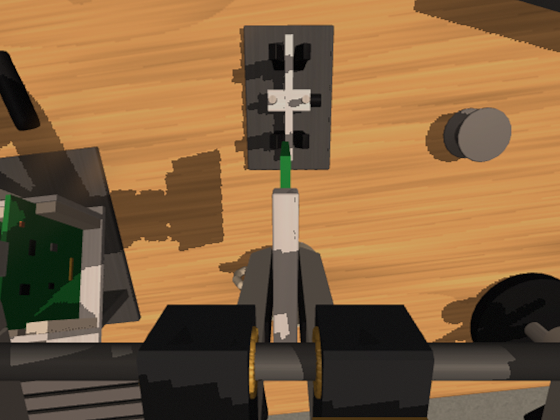

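The view shows the stand upright ahead, with prongs at (275..305, 55) and (275..305, 140) and the ledge along column 289. The spool is clear at (478,135). Ledge height by depth is about 38 mm.

```bash
cat >> h.py <<'E'
sc=sc+np.array([[np.cos(b),-np.sin(b)],[np.sin(b),np.cos(b)]])@[.0008,.003]
E
python3 - <<'E'
from h import *
import pickle
st(); s=pickle.load(open("w7.pkl","rb")); T=tool(); L=(s["P"]-T[:3,3])@T[:3,:3]; hsv=cv2.cvtColor(s["color"],cv2.COLOR_RGB2HSV)
v=s["range_z"]>0
g=L[v&(abs(L[...,0])<.07)&(abs(L[...,1])<.012)&(L[...,2]>-.02)&(L[...,2]<.11)&(hsv[...,0]>40)&(hsv[...,0]<90)&(hsv[...,1]>90)]
for lo in(-.02,0,.03,.06,.085): 
    k=g[(g[:,2]>=lo)&(g[:,2]<lo+.03)]; print("green",lo,len(k),np.percentile(k,[3,50,97],axis=0).round(4).tolist() if len(k)>3 else '')
r=L[v&(abs(L[...,0])<.07)&(abs(L[...,1])<.012)&(L[...,2]>-.03)&(L[...,2]<-.02)]; r=r[r[:,0]>.015]; print("rail",len(r),np.percentile(r,[3,50,97],axis=0).round(4).tolist(), np.polyfit(r[:,0],r[:,1],1), np.polyfit(r[:,0],r[:,2],1))
print(sc); plan(Rs,[*sc,.25]); plan(Rs,[*sc,.147])
E
```

```text
16.55 pos [0.5855 0.2912 0.2626] rot [179.94   0.24 172.72] F [ 0.41  0.52 -2.05] w 0.0118 ff 30.0 j [ 0.38  0.32  0.98 -0.    1.83 -1.07]
green -0.02 343 [[0.0447, -0.0027, -0.0131], [0.0532, -0.0003, -0.0119], [0.0593, 0.0016, 0.0038]]
green 0 43 [[0.0591, -0.0026, 0.0018], [0.0592, -0.0003, 0.0157], [0.0593, 0.0016, 0.0294]]
green 0.03 23 [[0.059, -0.0029, 0.036], [0.059, -0.0009, 0.0442], [0.0591, 0.0015, 0.0531]]
green 0.06 21 [[0.0589, -0.0031, 0.0605], [0.0589, -0.001, 0.0705], [0.059, 0.0013, 0.0819]]
green 0.085 3 
rail 1681 [[0.016, -0.0061, -0.0272], [0.0307, -0.0003, -0.026], [0.0443, 0.0051, -0.0243]] [ 0.00362053 -0.00061356] [ 0.0252007 -0.0267468]
[0.49366969 0.30597608]
ROW [0.06, 0.24, -0.08] [93.0, 3.0, 12.2]
ROW [0.06, 0.24, -0.08] [93.4, 2.9, 115.2]
```

arm_command:
  targets: [0,0,0,20,1,0,1,0,0,0,45,2,0,1,0,0.2,0,68,3,5,1,0,0.2,0,84,3.5,12,1,0,0.2,0,92,3.6,22,1,0,0.2,0,94,3.6,35,1,0,0.2,0,94,3.6,45,1,0,0.2,0,94,3.6,50,1,0,0.2,0,94,3.6,50,1,0,0.2,0,94,3.6,50,1]

```text
time: 17.55
tool_pos: [0.4932, 0.307, 0.2109]
ee_rot: [-3.142, -0.001, 3.015]
wrist_force: [0.3, 0.9, -1.8]
width: 0.0115
finger_force: 30.0
```

```bash
python3 - <<'E'
from h import *
st(); s=snap("wrist"); save(s,"w8.png"); T=tool(); L=(s["P"]-T[:3,3])@T[:3,:3]; hsv=cv2.cvtColor(s["color"],cv2.COLOR_RGB2HSV)
v=s["range_z"]>0
g=L[v&(abs(L[...,0])<.07)&(abs(L[...,1])<.012)&(L[...,2]>-.02)&(L[...,2]<-.005)&(hsv[...,0]>40)&(hsv[...,0]<90)&(hsv[...,1]>90)]
g=g[(g[:,0]>.046)&(g[:,0]<.058)]; print("top edge",len(g),np.polyfit(g[:,0],g[:,2],1),np.median(g[:,1]))
r=L[v&(abs(L[...,0])<.07)&(abs(L[...,1])<.012)&(L[...,2]>-.03)&(L[...,2]<-.02)]; r=r[r[:,0]>.015]; print("rail", np.median(r,0),np.polyfit(r[:,0],r[:,1],1), np.polyfit(r[:,0],r[:,2],1))
# prongs in tool frame
q=L[v&(s["P"][...,2]>.07)&(s["P"][...,2]<.098)&(abs(L[...,0])<.07)&(abs(L[...,1])<.03)]
for sy in(-1,1):
  k=q[np.sign(q[:,1])==sy]; print(sy,len(k),np.percentile(k,[2,50,98],axis=0).round(4).tolist() if len(k) else '')
# scene view of board: green in tool frame
c=snap("scene"); save(c,"sc8.png"); L=(c["P"]-T[:3,3])@T[:3,:3]; hsv=cv2.cvtColor(c["color"],cv2.COLOR_RGB2HSV)
g=L[(abs(L[...,0])<.08)&(abs(L[...,1])<.02)&(L[...,2]>-.03)&(L[...,2]<.11)&(hsv[...,0]>40)&(hsv[...,0]<90)&(hsv[...,1]>60)]; print("scene green",len(g),np.percentile(g,[1,50,99],axis=0).round(4).tolist()); print(np.linalg.lstsq(np.c_[g[:,[0,2]],np.ones(len(g))],g[:,1],rcond=None)[0].round(4))
plan(Rs,[*sc,.137])
E
```

```text
17.55 pos [0.4932 0.307  0.2109] rot [-1.8000e+02 -7.0000e-02  1.7274e+02] F [ 0.3   0.89 -1.82] w 0.0115 ff 30.0 j [ 0.46  0.16  1.28  0.    1.7  -0.99]
top edge 251 [ 0.00266493 -0.01141942] -0.00029573407375111846
rail [ 0.03085248 -0.00029013 -0.02530985] [ 0.00306259 -0.00055087] [ 0.02234221 -0.02591946]
-1 376 [[-0.0344, -0.0197, 0.1159], [0.0391, -0.0138, 0.12], [0.0467, -0.0065, 0.1392]]
1 378 [[-0.0348, 0.0047, 0.1158], [0.0389, 0.012, 0.1198], [0.0468, 0.018, 0.1382]]
scene green 361 [[-0.061, -0.0068, -0.013], [-0.0258, -0.0042, 0.0415], [0.0476, -0.0013, 0.0896]]
[-0.0044 -0.0022 -0.0041]
ROW [0.04, -0.02, -0.06] [-0.5, -1.2, 74.5]
```

Board is level in the hand and centred between the prongs to within 0.5 mm. Lowering it into the prongs.

arm_command:
  targets: [0,0,0,0,-0.4,6,1,0,0,0,0,-0.4,12,1,0,0,0,0,-0.4,18,1,0,0,0,0,-0.4,24,1,0,0,0,0,-0.4,30,1,0,0,0,0,-0.4,36,1,0,0,0,0,-0.4,42,1,0,0,0,0,-0.4,48,1,0,0,0,0,-0.4,54,1,0,0,0,0,-0.4,58,1,0,0,0,0,-0.4,60,1,0,0,0,0,-0.4,60,1,0,0,0,0,-0.4,60,1]

```text
time: 18.95
tool_pos: [0.4927, 0.3069, 0.1512]
ee_rot: [3.141, -0.001, 3.015]
wrist_force: [0.8, 0.6, -1.7]
width: 0.0117
finger_force: 30.0
```

```bash
python3 -c "
from h import *
st(); print(robot.get_obs()['wrist_torque'])"
```

```text
18.95 pos [0.4927 0.3069 0.1512] rot [ 1.7998e+02 -5.0000e-02  1.7277e+02] F [ 0.83  0.59 -1.67] w 0.0117 ff 30.0 j [ 0.46  0.17  1.38  0.    1.59 -0.99]
[ 0.03995464  0.05137022 -0.01284511]
```

arm_command:
  targets: [0,0,0,0,0,1.5,1,0,0,0,0,0,3,1,0,0,0,0,0,4.5,1,0,0,0,0,0,6,1,0,0,0,0,0,7.5,1,0,0,0,0,0,9,1,0,0,0,0,0,10,1,0,0,0,0,0,10.5,1,0,0,0,0,0,11,1,0,0,0,0,0,11.5,1,0,0,0,0,0,11.5,1,0,0,0,0,0,11.5,1]

```text
time: 20.15
tool_pos: [0.4926, 0.3068, 0.1395]
ee_rot: [3.142, -0.001, 3.015]
wrist_force: [0.0, -0.3, -2.2]
width: 0.0114
finger_force: 30.0
```

arm_command:
  targets: [0,0,0,0,0,0.5,1,0,0,0,0,0,1,1,0,0,0,0,0,1.5,1,0,0,0,0,0,1.5,1,0,0,0,0,0,1.5,1]

```text
time: 20.65
tool_pos: [0.4925, 0.3068, 0.1379]
ee_rot: [-3.142, -0.001, 3.015]
wrist_force: [-0.0, -0.3, -3.0]
width: 0.0115
finger_force: 30.0
```

arm_command:
  targets: [0,0,0,0,0,0.4,1,0,0,0,0,0,0.8,1,0,0,0,0,0,1.2,1,0,0,0,0,0,1.2,1,0,0,0,0,0,1.2,1]

```text
time: 21.15
tool_pos: [0.4925, 0.3068, 0.1367]
ee_rot: [-3.142, -0.001, 3.015]
wrist_force: [0.1, -0.3, -2.4]
width: 0.0117
finger_force: 30.0
```

arm_command:
  targets: [0,0,0,0,0,0.4,1,0,0,0,0,0,0.8,1,0,0,0,0,0,1.0,1,0,0,0,0,0,1.0,1,0,0,0,0,0,1.0,1]

```text
time: 21.65
tool_pos: [0.4929, 0.3068, 0.1362]
ee_rot: [3.141, -0.0, 3.015]
wrist_force: [1.0, 0.2, 0.2]
width: 0.0117
finger_force: 30.0
```

arm_command:
  targets: [0,0,0,0,0,0.3,1,0,0,0,0,0,0.5,1,0,0,0,0,0,0.5,1,0,0,0,0,0,0.5,1]

```text
time: 22.05
tool_pos: [0.4929, 0.307, 0.1362]
ee_rot: [3.141, 0.0, 3.015]
wrist_force: [-0.7, -0.9, 4.4]
width: 0.0119
finger_force: 30.0
```

```bash
python3 -c "
from h import *
st(); print(robot.get_obs()['wrist_torque'])"
```

```text
22.05 pos [0.4929 0.307  0.1362] rot [1.7995e+02 1.0000e-02 1.7277e+02] F [-0.73 -0.9   4.39] w 0.0119 ff 30.0 j [ 0.46  0.18  1.41  0.    1.56 -0.99]
[-0.1103136   0.07295763 -0.02528995]
```

Contact: height held at 0.1362 m while the force rose from about -2.4 to +4.4 N, and the ledge works out at 38 mm as seen. Releasing and backing straight up.

arm_command:
  targets: [0,0,0,0,0,0,0.4,0,0,0,0,0,0,0.2,0,0,0,0,0,0,0.2,0,0,0,0,0,0,0.2,0,0,0,0,0,0,0.2,0,0,0,0,0,0,0.2,0,0,0,0,0,-5,0.2,0,0,0,0,0,-15,0.2,0,0,0,0,0,-35,0.2,0,0,0,0,0,-70,0.2,0,0,0,0,0,-110,0.2,0,0,0,0,0,-110,0.2,0,0,0,-60,0,-110,0.2,0,0,0,-60,0,-110,0.2,0,0,0,-60,0,-110,0.2]

```text
time: 23.55
tool_pos: [0.5531, 0.2985, 0.2438]
ee_rot: [-3.14, -0.003, 3.014]
wrist_force: [-0.2, -0.1, -1.0]
width: 0.0377
finger_force: 0.0
```

```bash
python3 - <<'E'
from h import *
st(); w=snap("wrist"); t=snap("top"); c=snap("scene")
cv2.imwrite("pics/fin.png",np.hstack([cv2.resize(w["color"],(400,300)),cv2.resize(c["color"],(400,300))])[:,:,::-1]); save(t,"top9.png")
# rail top of placed board, stand frame
P=w["P"]; R=np.array([[np.cos(b),-np.sin(b)],[np.sin(b),np.cos(b)]]); q=np.concatenate([(P[...,:2]-sc)@R,P[...,2:]],-1)
k=q[(abs(q[...,0])<.07)&(abs(q[...,1])<.02)&(q[...,2]>.155)&(q[...,2]<.17)]
if len(k): print("rail",len(k),k.min(0),k.max(0),np.polyfit(k[:,0],k[:,2],1))
# cover on mat, top view
P=t["P"]; hsv=cv2.cvtColor(t["color"],cv2.COLOR_RGB2HSV); m=((hsv[...,1]<90)&(abs(P[...,0]-.4865)<.12)&(abs(P[...,1]+.3467)<.12)&(P[...,2]>0)).astype(np.uint8)
m=cv2.morphologyEx(m,cv2.MORPH_OPEN,np.ones((3,3))); cs,_=cv2.findContours(m,0,1); cc=max(cs,key=cv2.contourArea); p=np.array([P[v,u,:2] for u,v in cc[:,0]],np.float32); print("cover",cv2.minAreaRect(p))
E
```

```text
23.55 pos [0.5531 0.2985 0.2438] rot [-179.94   -0.18  172.66] F [-0.15 -0.14 -1.  ] w 0.0377 ff 0.0 j [ 0.4   0.26  1.09  0.    1.79 -1.04]
rail 2101 [-0.04487055 -0.0060036   0.15976047] [0.04491571 0.0058236  0.16468877] [0.00082742 0.16203822]
cover ((0.4850890636444092, -0.34776949882507324), (0.12872134149074554, 0.18180879950523376), 80.52832794189453)
```

View pics/fin.png

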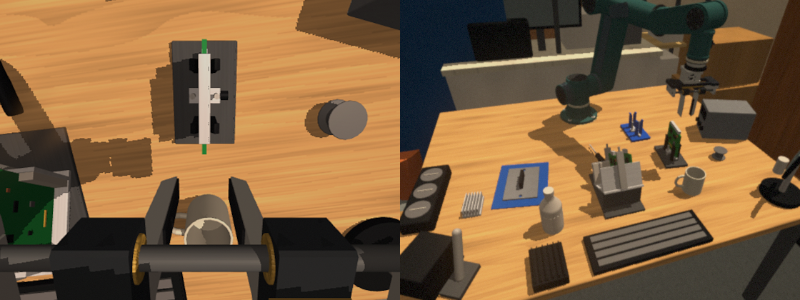

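View pics/top9.png

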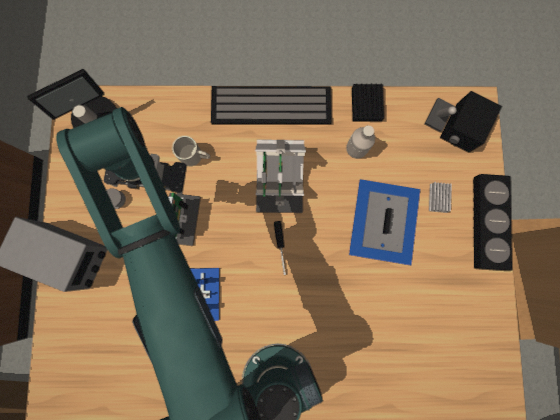

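The wrist and scene views show the board upright and level in the black stand, with its rail at (205,97) in the left panel. The rail is centred to within 0.1 mm, with its top at 162 mm (38 + 124). The top view shows the cover flat, fin up, at the middle of the mat (388,221). Both spares are still in the rack and the bystanders are unmoved.

```bash
python3 -c "
from bench import robot
print(robot.close_job())"
```

```text
the job is handed in; nothing more can be done
None
```

The job is handed in, finished at about 24 s of the 67 s limit: the cover lies flat, handle up, in the middle of the mat, and the long-rail board stands upright, rail up, on the stand's ledge, with the other boards still in their slots and the bystanders where they were.

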